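# Find the eccentric weight of the settling table and hold it down

### The job

The belt is off the bench settling table (the vibrator that settles curd in the moulds) and is about to be put back on, so the eccentric weight inside its closed drum has to be at the bottom and be kept there. Take the handwheel by its revolving grip, turn it round and feel where the weight sits (stiff while the weight is climbing, easy while it is coming down), then bring the heavy side to the bottom and finish while still holding the grip, with the wheel at rest. Leave the moulds and the spanner where they are.

Things in the scene. Friction and masses are not known exactly. Their poses are not given: they have to be found in the camera images.
- shaker: the settling table, fixed: a 300 x 300 mm plate (lip top 262 mm above the bench) on rubber buffers and a tube frame, a grey drum 150 mm across under the plate, a motor on the frame beyond its +y side. Origin: on the bench under the plate's middle; z up; y along the drum's shaft, which lies level 155 mm above the bench; the handwheel is on the -y side
- drum (a point): middle of the closed drum, on the shaft's axis, axes as shaker. Hidden in it, turning with the wheel, is the heavy weight. Stiff seals: the wheel stays wherever it is left. Pull along the grip's circle, turning slowly: about 7 N, plus up to 6 N while the weight climbs, less by as much while it comes down (most with the weight level with the shaft, none with it straight above or below)
- hub (a point): centre of the handwheel, on the shaft's axis, 182 mm from the drum's middle along the shaker's -y; axes as shaker. Three-spoked wheel 166 mm across, 15 mm thick, in the shaker's upright x-z plane, 24 mm clear of the plate. It turns endlessly either way. It is clamped on the shaft at no particular angle: neither spokes nor grip show where the weight is
- grip: the wheel's black revolving grip, a round bar 29 mm thick, 96 mm long, parallel to the shaft, on the wheel's outer side. Origin: middle of the bar, 65 mm from the shaft's axis and 63 mm out from the wheel's mid-plane, so it runs round a circle 90 to 220 mm above the bench. y axis along the bar. It spins freely on its pin: pinched from above it can be carried right round, the hand kept upright
- mould_a: cream plastic mould filled with cheese, 92 mm across, 55 mm high, standing on the bench; origin: centre of its underside
- mould_b: a second one just like it
- ring_mould: empty cream plastic ring, 80 mm across, 45 mm high, standing on the bench; origin: centre of its underside
- spanner: steel spanner 180 mm long, lying on the settling table's plate; its x axis runs along it

How it is judged:
By the outcome, as a careful person would: the job done as asked, in the order asked, and still so for the second after the job is handed in, while the arm keeps its last pose, push and grip.
It also fails if it takes over 72 s, if anything falls off the work surface, if the arm or the gripper's body presses on something with over 40 N, if the wrist force passes 120 N, or if a joint passes its speed limit or range.

### The arm

A 6-joint arm with a two-finger parallel gripper is mounted at the origin on the work surface. World frame = base frame: x ahead of the robot, y to its left, z up, the work surface at z = 0. Lengths are in m, angles in rad, forces in N, time in s.
With the tool pointing down it reaches from about 0.225 to 0.875 m from the base axis. Payload 3.4 kg.
Tool frame: the origin (TCP) lies midway between the tips of the shut fingers; the grasp point (between the pads) lies 19 mm behind it; z points along the fingers, x is the direction in which the jaws open and shut, and the axes are right-handed (so a half turn about z gives the same grasp; the last joint's range is limited). The gripper opens to 85 mm and grips with 20 to 120 N. Pads are 22 mm wide; open, the fingers measure 114 mm over their backs; the gripper's body (76 mm by 85 mm) begins 54 mm behind the grasp point. The pads swing forward as they close: fully open they stand 13 mm farther back than shut.
Start: joints at [0.987, 0.276, 1.505, -0, 1.361, -0.121], TCP at [0.257, 0.515, 0.231] pointing down, gripper open.
Joint ranges: [-2.89, 2.89], [-0.75, 2.08], [0.22, 2.7], [-1.18, 4.32], [0.11, 2.71], [-2.7, 2.7]. Speed limits (rad/s): [2.57, 2.57, 3.14, 3.14, 3.14, 3.14].

### API

Orientations are given as a rotation vector (axis times angle).
In Python, from plant import manip gives the robot as it stands. The module is installed in compiled form; this text tells all that it offers.
- The arm moves only by the tool apply_moves, never from a script. Its argument "motion" is a list of rows, each a list of 7 numbers: the shift along the tool's x, y, z in units of 40 mm (1.0 is 40 mm), then the turn, a rotation vector about the tool's x, y, z in rad, then the closure, from -1 (fully open) to 1 (shut). A call has 1 to 5 rows; each row shifts and turns the commanded pose from where the row before left it, along the tool's axes as they then stand; what a row does not reach is not made up. A row lasts 1/8 s, in which the tool goes at most 62.5 mm and 10.7 degrees, less where a joint would pass 70% of its speed; a pose out of reach is approached as far as the arm can. A call is refused whole if a number of a shift passes 1 or a number of a turn 0.188, either way. A call with a gripper value outside its range is refused whole. The fingers move at their own pace and stop on an object; "force" is the grip in N (left out, the last holds). Time passes only in rows, so rows that do not move let the fingers close. It gives the time, the measured TCP pose, the force and the opening at its end, in the units of the state.
- manip.get_obs(): the state, without advancing time (a new reading comes with each control period).
- manip.read_camera(name): name is "scene" or "top" or "wrist"; returns a dict with "image" (384x512x3 uint8, red, green, blue), "range_z" (384x512 float32, m along the optical axis (not along the pixel's ray), 0 where there is no reading), "intrinsics" (3x3 intrinsics, pixels), "dist_coeffs" ([k1, k2, p1, p2, k3] as OpenCV has them; the pictures are not rectified), "rvec" (rotation vector, rad) and "tvec" (3), from world to camera coordinates, as OpenCV has them; the wrist camera has in their place "hand_eye" (4x4, takes a point from camera to tool coordinates, whose origin is the TCP and whose axes are the tool frame's). Camera axes: x right, y down, z forward; pixel columns grow to the right and rows downward; lengths in m; the calibration is good to about 2 mm. A picture is of the moment at which its call begins: read the wrist's pose just before it.
- manip.sign_off(): hands the job in, once; it reports no verdict.
The state is a dict: "time_s": time; "joint_pos": joint angles; "joint_velocities": joint speeds; "effort": joint torques, N m; "tool_pos": TCP position; "tcp_rot": TCP orientation; "ft_force": force on the tool from outside, world axes, zero at the start; "wrist_torque": the same for the moment, N m; "width": finger opening in m.
Only numpy, scipy, OpenCV 4.12 (cv2) and the standard library are available. Lean on these libraries where they do the work, as an engineer would, in place of code of your own. Each camera call takes 0.05 s, during which the arm holds its last target.

## Working session

There is one attempt and no reset: what is moved stays moved. The work goes in short steps, Python scripts to look and compute and a tool call to move; the robot and the scene stay as the last step left them, time stands still between calls to the robot, and variables do not carry over. Pictures are saved under pics/ and viewed, and the job is handed in when it is done.

Besides the shell and the picture viewer there is one more tool, called by a JSON object that holds its "fn" and its "kwargs". apply_moves: Moves the arm, as the interface text tells. Its arguments: {"type":"object","properties":{"motion":{"type":"array","items":{"type":"array","items":{"type":"number"}}},"force":{"type":"number"}},"required":["motion"]}

```bash
mkdir -p pics; python3 - <<'E'
from plant import manip
import cv2,numpy as np
o=manip.get_obs()
for k,v in o.items(): print(k,np.round(v,4))
for n in ["scene","top"]:
    c=manip.read_camera(n)
    cv2.imwrite(f"pics/{n}0.png",c["image"][:,:,::-1])
    np.savez(f"{n}0.npz",**c)
    R=cv2.Rodrigues(np.array(c["rvec"],float))[0]; print(n,-R.T@np.array(c["tvec"]),R[2],c["dist_coeffs"])
E
```

```text
time_s 0.0
joint_pos [ 0.987   0.2766  1.5061  0.      1.3607 -0.121 ]
joint_velocities [-0.0004  0.0014 -0.0005  0.0006  0.0006 -0.0002]
effort [ 1.60000e-03 -4.16779e+01 -2.45807e+01  1.00000e-04  1.07000e-02
  0.00000e+00]
tool_pos [0.2564 0.5141 0.2304]
tcp_rot [ 2.6711  1.6524 -0.0027]
ft_force [-0.037  -0.1713 -0.0647]
wrist_torque [-0.0024  0.043  -0.0186]
width 0.0856
scene [1.12674692 0.47341366 0.83789639] [-0.53822787 -0.51519659 -0.66699568] [-0.04241731  0.          0.          0.          0.        ]
top [ 0.4328601  -0.0788575   1.11459377] [ 0.13358906  0.00695652 -0.9910124 ] [-0.13726615  0.          0.          0.          0.        ]
```

View pics/scene0.png

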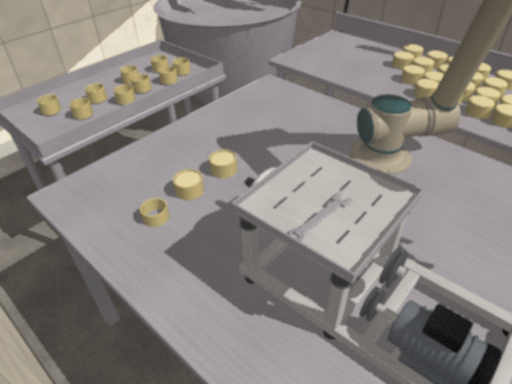

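View pics/top0.png

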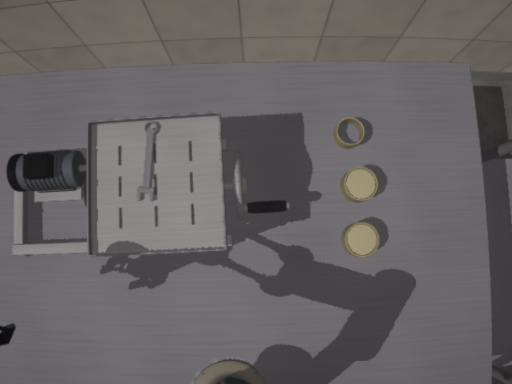

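The top view shows the plate at columns 90–225 and rows 115–252. The wheel is at about (240,185) and the black grip at about (268,207). The moulds are at (361,184) and (361,239), and the ring at (350,131).

```bash
cat > h.py <<'E'
import numpy as np,cv2
def load(n): return dict(np.load(n))
def ray(c,uv):
    R=cv2.Rodrigues(np.array(c["rvec"],float))[0]; t=np.array(c["tvec"]).ravel()
    p=cv2.undistortPoints(np.array(uv,float).reshape(-1,1,2),c["intrinsics"],c["dist_coeffs"]).reshape(-1,2)
    d=np.c_[p,np.ones(len(p))]@R
    return -R.T@t,d
def onz(c,uv,z):
    o,d=ray(c,uv); return o+d*((z-o[2])/d[:,2])[:,None]
def deproj(c,uv):
    uv=np.array(uv,int).reshape(-1,2); o,d=ray(c,uv); return o+d*c["range_z"][uv[:,1],uv[:,0]][:,None]
E
python3 - <<'E'
from h import *
c=load("top0.npz"); im=c["image"]; v,u=np.mgrid[:384,:512]; uv=np.c_[u.ravel(),v.ravel()]
P=deproj(c,uv); ok=c["range_z"].ravel()>0
# plate: height 0.24-0.275
m=ok&(P[:,2]>.245)&(P[:,2]<.275)
m=m.reshape(384,512).astype(np.uint8); m=cv2.morphologyEx(m,cv2.MORPH_OPEN,np.ones((5,5)))
n,l,s,ce=cv2.connectedComponentsWithStats(m); k=1+np.argmax(s[1:,4]); print(s[k])
Q=P[(l==k).ravel()]; print("z",np.percentile(Q[:,2],[5,50,95,99]))
r=cv2.minAreaRect(Q[:,:2].astype(np.float32)*1000); print("plate",r)
hi=im.max(2)
g=(hi[195:220,243:295]<40); ys,xs=np.nonzero(g); uvg=np.c_[xs+243,ys+195]
Pg=deproj(c,uvg); zz=Pg[:,2]; print("grip n",len(zz),np.percentile(zz,[5,25,50,75,95]))
s_=(zz>.1); r=cv2.minAreaRect(uvg[s_].astype(np.float32)); print(r)
print("grip xyz range",np.percentile(Pg[s_],[2,50,98],axis=0))
r=cv2.minAreaRect(Pg[s_][:,:2].astype(np.float32)*1000); print(r)
# wheel rim points
w=ok.reshape(384,512)[140:225,228:250]
uw=np.array([(x,y) for x in range(229,252) for y in range(140,225)]); Pw=deproj(c,uw); k=(Pw[:,2]>.12)&(Pw[:,2]<.245)
print("wheel",k.sum(),np.percentile(Pw[k],[2,50,98],axis=0))
for uvm,z in (((361,184),.055),((361,239),.055),((350,131),.045)): print(onz(c,[uvm],z))
E
```

```text
[143 116  13  49 453]
z [0.24601272 0.25259507 0.25686964 0.2627856 ]
plate ((655.3897094726562, 152.45330810546875), (27.713090896606445, 107.24312591552734), 89.87338256835938)
grip n 400 [0.12380714 0.12780701 0.13054795 0.13265403 0.13481466]
((266.5022277832031, 206.53321838378906), (10.709558486938477, 37.51671600341797), 86.18592071533203)
grip xyz range [[ 0.50068343 -0.15167421  0.1223401 ]
 [ 0.51273714 -0.10745179  0.13054795]
 [ 0.52640691 -0.06336013  0.13565166]]
((480.4190979003906, -110.0718002319336), (92.29129028320312, 92.06185913085938), 2.511199712753296)
wheel 746 [[ 0.48810967 -0.06821257  0.12606718]
 [ 0.55519184 -0.04699799  0.2071816 ]
 [ 0.63520436 -0.0221473   0.23952971]]
[[ 0.57369082 -0.36540612  0.055     ]]
[[ 0.42764523 -0.35778571  0.055     ]]
[[ 0.72276215 -0.34653061  0.045     ]]
```

```bash
python3 - <<'E'
from h import *
c=load("top0.npz"); im=c["image"]
P=deproj(c,[(170,180),(100,150),(200,220),(92,180),(150,117),(150,251),(224,200),(224,130)]); print(np.round(P,3))
V=deproj(c,[(u,v) for v in range(384) for u in range(512)])
m=((V[:,2]>.22)&(V[:,2]<.28)&(V[:,1]>-.05)).reshape(384,512).astype(np.uint8)
m=cv2.morphologyEx(m,cv2.MORPH_OPEN,np.ones((7,7)))
n,l,s,ce=cv2.connectedComponentsWithStats(m); k=1+np.argmax(s[1:,4]); print(s[k])
ct=max(cv2.findContours((l==k).astype(np.uint8),cv2.RETR_EXTERNAL,cv2.CHAIN_APPROX_NONE)[0],key=cv2.contourArea)
Q=onz(c,ct.reshape(-1,2),.262)[:,:2]
r=cv2.minAreaRect((Q*1000).astype(np.float32)); print(r); print(cv2.boxPoints(r))
# grip axis from depth points
hi=im.max(2); ys,xs=np.nonzero(hi[195:220,243:295]<40); G=deproj(c,np.c_[xs+243,ys+195]); G=G[G[:,2]>.11]
a=np.linalg.svd(G-G.mean(0),full_matrices=False)[2][0]; print("grip axis",a,"mean",G.mean(0), np.degrees(np.arctan2(a[0],a[1])))
t=(G-G.mean(0))@a; print(t.min(),t.max(),"top z",np.percentile(G[:,2],95))
b=cv2.resize(im[100:280,60:400],None,fx=2.3,fy=2.3,interpolation=cv2.INTER_CUBIC); cv2.imwrite("pics/topz.png",b[:,:,::-1])
c=load("scene0.npz");b=cv2.resize(c["image"][130:330,200:460],None,fx=3,fy=3,interpolation=cv2.INTER_CUBIC); cv2.imwrite("pics/scz.png",b[:,:,::-1])
E
```

```text
[[ 0.566  0.105  0.246]
 [ 0.638  0.266  0.248]
 [ 0.478  0.039  0.245]
 [ 0.57   0.282  0.248]
 [ 0.707  0.149  0.261]
 [ 0.412  0.149  0.244]
 [ 0.518 -0.015  0.266]
 [ 0.745  0.003  0.001]]
[   87   112   140   144 18735]
((558.3505859375, 137.01608276367188), (302.7138977050781, 303.8851623535156), 1.9940972328186035)
[[401.79825  283.59995 ]
 [412.37234  -20.101185]
 [714.90295   -9.56778 ]
 [704.32886  294.13336 ]]
grip axis [ 0.0802989  -0.04241574 -0.99586796] mean [ 0.51299524 -0.10827061  0.13255466] 117.84405561371194
-0.9856636264777016 0.0162209335547118 top z 0.13481466320694366
```

View pics/topz.png

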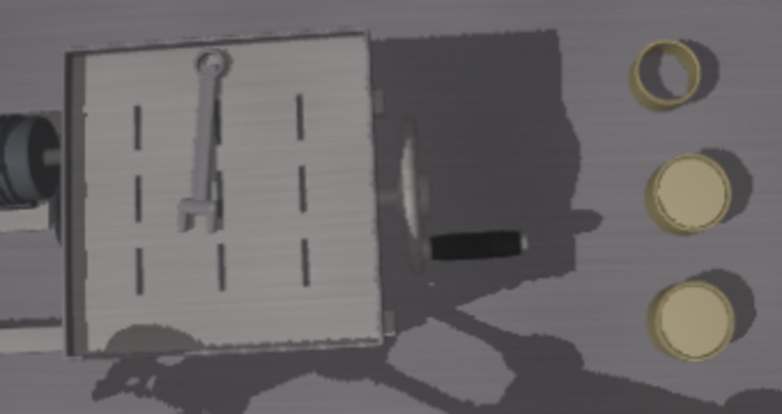

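{"fn": "apply_moves", "kwargs": {"motion": [[0, 0, -1, 0, 0, 0.18, -1], [0, 0, -1, 0, 0, 0.18, -1], [0, 0, -1, 0, 0, 0.18, -1], [0, 0, 0, 0, 0, 0.18, -1], [0, 0, 0, 0, 0, 0.18, -1]]}}

```text
time_s: 0.72
tool_pos: [0.2567, 0.5145, 0.3515]
tcp_rot: [-3.125, -0.317, -0.0]
ft_force: [-0.1, -0.3, -0.3]
width: 0.0854
```

```bash
cat > st.py <<'E'
import numpy as np
from plant import manip
from scipy.spatial.transform import Rotation as Ro
Yaw=np.radians(2.0); ex=np.array([np.cos(Yaw),np.sin(Yaw),0]); ey=np.array([-np.sin(Yaw),np.cos(Yaw),0])
C=np.array([.5583,.137,.155])-.182*ey-.063*ey  # circle centre of grip middle
def st():
    o=manip.get_obs(); R=Ro.from_rotvec(o["tcp_rot"]).as_matrix()
    return o,R
E
python3 - <<'E'
from st import *
o,R=st(); print(C); print(o["time_s"],o["tool_pos"],o["tcp_rot"]);print(np.round(R,4))
Rt=np.c_[ex,-ey,[0,0,-1]]; print("turn left",Ro.from_matrix(R.T@Rt).as_rotvec(),o["joint_pos"])
E
```

```text
[ 0.56685038 -0.10785075  0.155     ]
0.725 [0.25673458 0.51452289 0.35154531] [-3.12523620e+00 -3.16789701e-01 -3.92840324e-04]
[[ 9.797e-01  2.007e-01  2.000e-04]
 [ 2.007e-01 -9.797e-01  4.000e-04]
 [ 3.000e-04 -3.000e-04 -1.000e+00]]
turn left [-0.00033773 -0.00025634  0.16713341] [9.86967225e-01 2.34875932e-01 1.27149798e+00 2.25083130e-05
 1.63479583e+00 7.84928677e-01]
```

{"fn": "apply_moves", "kwargs": {"motion": [[0, 0, 0, 0, 0, 0.167, -1], [0.345, 0.945, 0, 0, 0, 0, -1], [0.345, 0.945, 0, 0, 0, 0, -1], [0.345, 0.945, 0, 0, 0, 0, -1], [0.345, 0.945, 0, 0, 0, 0, -1]]}}

```text
time_s: 1.35
tool_pos: [0.3182, 0.3644, 0.3509]
tcp_rot: [3.14, 0.065, -0.001]
ft_force: [1.1, -0.4, 0.5]
width: 0.0854
```

{"fn": "apply_moves", "kwargs": {"motion": [[0.345, 0.945, 0, 0, 0, 0, -1], [0.345, 0.945, 0, 0, 0, 0, -1], [0.345, 0.945, 0, 0, 0, 0, -1], [0.345, 0.945, 0, 0, 0, 0, -1], [0.345, 0.945, 0, 0, 0, 0, -1]]}}

```text
time_s: 1.98
tool_pos: [0.3949, 0.1784, 0.351]
tcp_rot: [3.141, 0.065, -0.001]
ft_force: [0.7, -0.3, -0.2]
width: 0.0854
```

{"fn": "apply_moves", "kwargs": {"motion": [[0.345, 0.945, 0, 0, 0, 0, -1], [0.345, 0.945, 0, 0, 0, 0, -1], [0.345, 0.945, 0, 0, 0, 0, -1], [0.345, 0.945, 0, 0, 0, 0, -1], [0.345, 0.945, 0, 0, 0, 0, -1]]}}

```text
time_s: 2.6
tool_pos: [0.4716, -0.0075, 0.3509]
tcp_rot: [-3.141, -0.064, 0.001]
ft_force: [1.0, -0.9, 0.3]
width: 0.0854
```

{"fn": "apply_moves", "kwargs": {"motion": [[0.345, 0.945, 0, 0, 0, 0, -1], [0.345, 0.945, 0, 0, 0, 0, -1], [0.345, 0.945, 0, 0, 0, 0, -1], [0, 0, 0, 0, 0, 0, -1]]}}

```text
time_s: 3.1
tool_pos: [0.5181, -0.1203, 0.35]
tcp_rot: [3.141, 0.059, -0.003]
ft_force: [-0.6, 0.7, 0.6]
width: 0.0856
```

```bash
python3 - <<'E'
from st import *
import cv2
o,R=st(); print(o["time_s"],o["tool_pos"],o["joint_pos"]);
Rt=np.c_[ex,-ey,[0,0,-1]]; print("turn left",Ro.from_matrix(R.T@Rt).as_rotvec())
c=manip.read_camera("wrist"); np.savez("w1.npz",pos=o["tool_pos"],R=R,**c); cv2.imwrite("pics/w1.png",c["image"][:,:,::-1]); print(np.round(c["hand_eye"],3))
E
```

```text
3.1 [ 0.51812215 -0.12031389  0.34997633] [-3.58570368e-01  1.67155222e-01  1.36301566e+00 -6.43130834e-04
  1.61301856e+00 -3.96266855e-01]
turn left [-2.11406194e-05  1.72110853e-03  2.76326869e-03]
[[ 1.     0.001  0.     0.001]
 [-0.001  0.947  0.32  -0.081]
 [-0.    -0.32   0.947 -0.142]
 [ 0.     0.     0.     1.   ]]
```

View pics/w1.png

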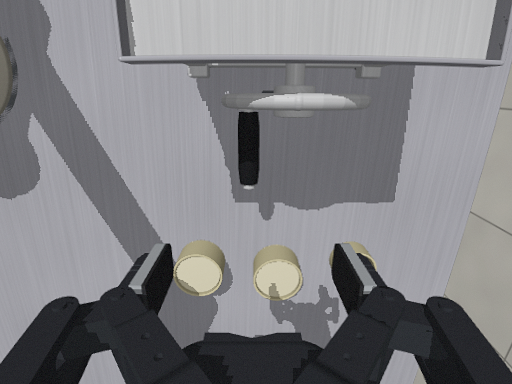

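The wrist view shows the grip running from (249,111) to (249,186), with the wheel rim at rows 93–110 and columns 223–370. The hub is near (296,95) and the plate's lip is at row 62.

```bash
python3 - <<'E'
from st import *
import cv2
from h import *
c=load("w1.npz"); im=c["image"]; H=c["hand_eye"]
def w(uv):
    uv=np.array(uv,int).reshape(-1,2); p=cv2.undistortPoints(uv.astype(float).reshape(-1,1,2),c["intrinsics"],c["dist_coeffs"]).reshape(-1,2)
    z=c["range_z"][uv[:,1],uv[:,0]]; P=np.c_[p*z[:,None],z]; P=P@H[:3,:3].T+H[:3,3]; return P@c["R"].T+c["pos"]
def show(n,P): q=P-C; print(n,np.round(np.c_[q@ex,q@ey,q[:,2]]*1000,1).tolist())
m=(im[100:190,230:265].max(2)<45); ys,xs=np.nonzero(m); P=w(np.c_[xs+230,ys+100]); q=P-C; q=np.c_[q@ex,q@ey,q[:,2]]*1000
for a in range(-50,60,10):
    s=(q[:,1]>a)&(q[:,1]<a+10)&(q[:,2]>-60)
    if s.sum()>5: print(a,s.sum(),np.round([q[s,0].min(),q[s,0].max(),np.median(q[s,0]),q[s,2].max()],1))
show("endcap",w([(249,186)])); show("lip",w([(150,62),(300,62),(450,62)])); 
print(np.degrees(np.arctan2(*( (w([(450,62)])-w([(150,62)]))[0][[1,0]]))))
show("rim L/R",w([(226,101),(300,103),(366,101)])); show("hubboss",w([(295,112)])); show("shaft",w([(296,72)]))
E
```

```text
-50 61 [-65.7 -43.7 -54.5 -23.7]
-40 126 [-66.9 -42.3 -53.8 -22.6]
-30 141 [-66.9 -41.1 -54.5 -21.3]
-20 146 [-66.7 -41.1 -53.2 -21.4]
-10 153 [-68.1 -41.2 -54.4 -21.7]
0 156 [-68.  -41.3 -54.4 -21.2]
10 163 [-67.8 -41.4 -54.4 -21.7]
20 161 [-67.6 -41.5 -54.4 -22. ]
30 167 [-67.7 -41.6 -54.4 -22. ]
40 162 [-66.1 -43.  -54.4 -23.4]
endcap [[-53.2, -48.6, -28.8]]
lip [[-129.3, 95.4, 99.8], [-10.6, 96.1, 92.3], [104.2, 97.1, 106.4]]
2.426128432897478
rim L/R [[-76.0, 64.3, 36.2], [-7.4, 63.9, 83.1], [61.9, 65.8, 53.4]]
hubboss [[-2.6, 52.9, 22.6]]
shaft [[-1.7, 94.5, 10.5]]
```

{"fn": "apply_moves", "kwargs": {"motion": [[-0.13, 0, 0.9, 0, 0, 0.0025, -1], [0, 0, 0.9, 0, 0, 0, -1], [0, 0, 0.9, 0, 0, 0, -1], [0, 0, 0.9, 0, 0, 0, -1], [0, 0, 0, 0, 0, 0, -1]]}}

```text
time_s: 3.78
tool_pos: [0.5098, -0.1161, 0.205]
tcp_rot: [-3.138, -0.062, 0.01]
ft_force: [-0.0, -0.1, 0.2]
width: 0.0853
```

```bash
cat > p.py <<'E'
from st import *
o,R=st(); q=o["tool_pos"]-C; f=o["ft_force"]
print(o["time_s"],"tcp rel C shaker mm",np.round([q@ex*1e3,q@ey*1e3,q[2]*1e3],1),"F",np.round([f@ex,f@ey,f[2]],1),"T",np.round(o["wrist_torque"],2),o["width"])
print("turn left",np.round(Ro.from_matrix(R.T@np.c_[ex,-ey,[0,0,-1]]).as_rotvec(),4))
E
python3 p.py
```

```text
3.775 tcp rel C shaker mm [-57.3  -6.3  50. ] F [-0.  -0.1  0.2] T [0.02 0.01 0.  ] 0.08526825715684144
turn left [-0.0031  0.0062  0.0048]
```

{"fn": "apply_moves", "kwargs": {"motion": [[0.07, 0.09, 0.9, 0, 0, 0.004, -1], [0, 0, 0.9, 0, 0, 0, -1], [0, 0, 0.7, 0, 0, 0, -1], [0, 0, 0, 0, 0, 0, -1], [0, 0, 0, 0, 0, 0, -1]]}}

```text
time_s: 4.4
tool_pos: [0.5167, -0.1218, 0.1093]
tcp_rot: [3.14, 0.055, 0.005]
ft_force: [0.2, -0.0, -0.4]
width: 0.0853
```

```bash
python3 p.py; python3 - <<'E'
from plant import manip
import cv2
for n in ("wrist","scene"):
    c=manip.read_camera(n); cv2.imwrite(f"pics/{n}2.png",c["image"][:,:,::-1])
E
```

```text
4.4 tcp rel C shaker mm [-50.6 -12.2 -45.7] F [ 0.2 -0.  -0.4] T [ 0.03 -0.02 -0.01] 0.08533371707064176
turn left [ 0.0012 -0.0033 -0.    ]
```

View pics/wrist2.png

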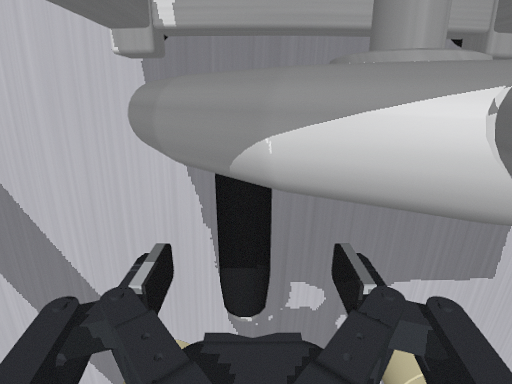

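View pics/scene2.png

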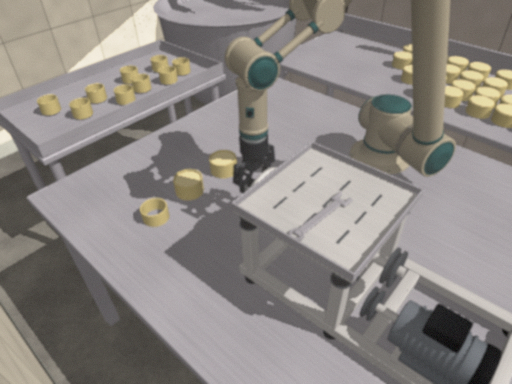

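The grip (columns 217–270) sits between the open fingers (about 172 and 335), a little left of their middle. Clearance to the rim is fine.

{"fn": "apply_moves", "kwargs": {"motion": [[-0.09, 0, 0.3, 0, 0, 0, -1], [0, 0, 0, 0, 0, 0, -1], [0, 0, 0, 0, 0, 0, -1]]}}

```text
time_s: 4.88
tool_pos: [0.5115, -0.1217, 0.0952]
tcp_rot: [-3.141, -0.054, 0.0]
ft_force: [0.3, -0.2, 0.9]
width: 0.0857
```

```bash
python3 p.py;python3 p.py
```

```text
4.875 tcp rel C shaker mm [-55.8 -11.9 -59.8] F [ 0.3 -0.2  0.9] T [ 0.03  0.01 -0.01] 0.08571671841351772
turn left [-0.0002  0.0001 -0.0006]
4.875 tcp rel C shaker mm [-55.8 -11.9 -59.8] F [ 0.3 -0.2  0.9] T [ 0.03  0.01 -0.01] 0.08571671841351772
turn left [-0.0002  0.0001 -0.0006]
```

{"fn": "apply_moves", "kwargs": {"motion": [[0.03, 0, 0, 0, 0, 0, 1], [0, 0, 0, 0, 0, 0, 1], [0, 0, 0, 0, 0, 0, 1], [0, 0, 0, 0, 0, 0, 1], [0, 0, 0, 0, 0, 0, 1]], "force": 80}}

```text
time_s: 5.5
tool_pos: [0.5123, -0.1217, 0.0955]
tcp_rot: [3.141, 0.055, -0.001]
ft_force: [-4.0, -0.4, 4.0]
width: 0.0257
```

```bash
python3 p.py
```

```text
5.5 tcp rel C shaker mm [-55.  -12.  -59.5] F [-4.  -0.2  4. ] T [-0.04  0.41  0.02] 0.025672006508867758
turn left [ 0.0001  0.0009 -0.0002]
```

```bash
cat > rows.py <<'E'
import numpy as np,sys
a=float(sys.argv[1]); step=float(sys.argv[2]); n=int(sys.argv[3])
for i in range(n):
    p,q=np.radians([a+i*step,a+(i+1)*step]); print(f"{a+i*step:.1f}->{a+(i+1)*step:.1f}  [{1.625*(np.cos(q)-np.cos(p)):.3f}, 0, {-1.625*(np.sin(q)-np.sin(p)):.3f}, 0,0,0,1]")
E
python3 rows.py 213.5 7.5 48; cat > log.py <<'E'
from st import *
import json,sys
o,R=st(); q=o["tool_pos"]-C; f=o["ft_force"]
x,z=q@ex*1e3,q[2]*1e3+23.5
F=np.array([f@ex,f[2]]); ph=np.arctan2(z,x); cmd=float(sys.argv[1])
t=np.array([-np.sin(ph),np.cos(ph)]); r=np.array([np.cos(ph),np.sin(ph)])
d=dict(t=o["time_s"],cmd=cmd,ph=np.degrees(ph)%360,r=np.hypot(x,z),pull=-F@t,rad=-F@r,fy=f@ey,w=o["width"],T=list(o["wrist_torque"]),F=list(f),pos=list(o["tool_pos"]))
print({k:np.round(v,3).tolist() for k,v in d.items()}); open("log.jsonl","a").write(json.dumps({k:np.asarray(v).tolist() for k,v in d.items()})+"\n")
E
python3 log.py 213.5
```

```text
213.5->221.0  [0.129, 0, 0.169, 0,0,0,1]
221.0->228.5  [0.150, 0, 0.151, 0,0,0,1]
228.5->236.0  [0.168, 0, 0.130, 0,0,0,1]
236.0->243.5  [0.184, 0, 0.107, 0,0,0,1]
243.5->251.0  [0.196, 0, 0.082, 0,0,0,1]
251.0->258.5  [0.205, 0, 0.056, 0,0,0,1]
258.5->266.0  [0.211, 0, 0.029, 0,0,0,1]
266.0->273.5  [0.213, 0, 0.001, 0,0,0,1]
273.5->281.0  [0.211, 0, -0.027, 0,0,0,1]
281.0->288.5  [0.206, 0, -0.054, 0,0,0,1]
288.5->296.0  [0.197, 0, -0.080, 0,0,0,1]
296.0->303.5  [0.185, 0, -0.105, 0,0,0,1]
303.5->311.0  [0.169, 0, -0.129, 0,0,0,1]
311.0->318.5  [0.151, 0, -0.150, 0,0,0,1]
318.5->326.0  [0.130, 0, -0.168, 0,0,0,1]
326.0->333.5  [0.107, 0, -0.184, 0,0,0,1]
333.5->341.0  [0.082, 0, -0.196, 0,0,0,1]
341.0->348.5  [0.056, 0, -0.205, 0,0,0,1]
348.5->356.0  [0.029, 0, -0.211, 0,0,0,1]
356.0->363.5  [0.001, 0, -0.213, 0,0,0,1]
363.5->371.0  [-0.027, 0, -0.211, 0,0,0,1]
371.0->378.5  [-0.054, 0, -0.206, 0,0,0,1]
378.5->386.0  [-0.080, 0, -0.197, 0,0,0,1]
386.0->393.5  [-0.105, 0, -0.185, 0,0,0,1]
393.5->401.0  [-0.129, 0, -0.169, 0,0,0,1]
401.0->408.5  [-0.150, 0, -0.151, 0,0,0,1]
408.5->416
[... 413 characters left out ...]
1]
483.5->491.0  [-0.169, 0, 0.129, 0,0,0,1]
491.0->498.5  [-0.151, 0, 0.150, 0,0,0,1]
498.5->506.0  [-0.130, 0, 0.168, 0,0,0,1]
506.0->513.5  [-0.107, 0, 0.184, 0,0,0,1]
513.5->521.0  [-0.082, 0, 0.196, 0,0,0,1]
521.0->528.5  [-0.056, 0, 0.205, 0,0,0,1]
528.5->536.0  [-0.029, 0, 0.211, 0,0,0,1]
536.0->543.5  [-0.001, 0, 0.213, 0,0,0,1]
543.5->551.0  [0.027, 0, 0.211, 0,0,0,1]
551.0->558.5  [0.054, 0, 0.206, 0,0,0,1]
558.5->566.0  [0.080, 0, 0.197, 0,0,0,1]
566.0->573.5  [0.105, 0, 0.185, 0,0,0,1]
{'t': 5.5, 'cmd': 213.5, 'ph': 213.193, 'r': 65.753, 'pull': 5.521, 'rad': -1.143, 'fy': -0.237, 'w': 0.026, 'T': [-0.042, 0.406, 0.02], 'F': [-3.968, -0.376, 3.995], 'pos': [0.512, -0.122, 0.096]}
```

{"fn": "apply_moves", "kwargs": {"motion": [[0.129, 0, 0.169, 0, 0, 0, 1], [0.15, 0, 0.151, 0, 0, 0, 1]]}}

```text
time_s: 5.75
tool_pos: [0.5227, -0.1214, 0.0836]
tcp_rot: [3.141, 0.055, -0.003]
ft_force: [-7.0, 0.2, 15.0]
width: 0.0259
```

```bash
python3 log.py 228.5
```

```text
{'t': 5.75, 'cmd': 228.5, 'ph': 227.045, 'r': 65.392, 'pull': 15.314, 'rad': 6.266, 'fy': 0.445, 'w': 0.026, 'T': [0.051, 0.934, 0.063], 'F': [-6.95, 0.203, 15.021], 'pos': [0.523, -0.121, 0.084]}
```

{"fn": "apply_moves", "kwargs": {"motion": [[0.168, 0, 0.13, 0, 0, 0, 1], [0.184, 0, 0.107, 0, 0, 0, 1]]}}

```text
time_s: 6.0
tool_pos: [0.5365, -0.1208, 0.0744]
tcp_rot: [3.141, 0.055, -0.004]
ft_force: [-8.2, 0.1, 15.8]
width: 0.0262
```

```bash
python3 log.py 243.5
```

```text
{'t': 6.0, 'cmd': 243.5, 'ph': 241.712, 'r': 64.859, 'pull': 14.705, 'rad': 10.062, 'fy': 0.429, 'w': 0.026, 'T': [0.062, 1.134, 0.023], 'F': [-8.191, 0.143, 15.829], 'pos': [0.537, -0.121, 0.074]}
```

{"fn": "apply_moves", "kwargs": {"motion": [[0.196, 0, 0.082, 0, 0, 0, 1], [0.205, 0, 0.056, 0, 0, 0, 1]]}}

```text
time_s: 6.25
tool_pos: [0.5516, -0.1202, 0.069]
tcp_rot: [3.141, 0.056, -0.008]
ft_force: [-10.0, -0.2, 18.1]
width: 0.026
```

```bash
python3 log.py 258.5
```

```text
{'t': 6.25, 'cmd': 258.5, 'ph': 255.956, 'r': 64.428, 'pull': 14.144, 'rad': 15.148, 'fy': 0.19, 'w': 0.026, 'T': [0.027, 1.563, 0.07], 'F': [-10.046, -0.161, 18.128], 'pos': [0.552, -0.12, 0.069]}
```

{"fn": "apply_moves", "kwargs": {"motion": [[0.211, 0, -0.011, 0, 0, 0, 1], [0.213, 0, -0.034, 0, 0, 0, 1]]}}

```text
time_s: 6.5
tool_pos: [0.5642, -0.1197, 0.0679]
tcp_rot: [-3.141, -0.057, 0.023]
ft_force: [-13.7, -4.1, 0.5]
width: 0.0255
```

```bash
python3 log.py 273.5
```

```text
{'t': 6.5, 'cmd': 273.5, 'ph': 267.25, 'r': 63.686, 'pull': 13.798, 'rad': -0.212, 'fy': -3.651, 'w': 0.026, 'T': [-0.653, 2.018, 0.041], 'F': [-13.656, -4.131, 0.45], 'pos': [0.564, -0.12, 0.068]}
```

{"fn": "apply_moves", "kwargs": {"motion": [[0.211, 0, -0.027, 0, 0, 0, 1], [0.206, 0, -0.054, 0, 0, 0, 1]]}}

```text
time_s: 6.75
tool_pos: [0.5798, -0.1191, 0.0696]
tcp_rot: [-3.14, -0.057, 0.027]
ft_force: [-12.1, -4.3, -1.9]
width: 0.0259
```

```bash
python3 log.py 288.5
```

```text
{'t': 6.75, 'cmd': 288.5, 'ph': 281.483, 'r': 63.182, 'pull': 12.389, 'rad': 0.543, 'fy': -3.891, 'w': 0.026, 'T': [-0.667, 1.861, 0.117], 'F': [-12.106, -4.317, -1.934], 'pos': [0.58, -0.119, 0.07]}
```

{"fn": "apply_moves", "kwargs": {"motion": [[0.197, 0, -0.08, 0, 0, 0, 1], [0.185, 0, -0.105, 0, 0, 0, 1]]}}

```text
time_s: 7.0
tool_pos: [0.5961, -0.1185, 0.0759]
tcp_rot: [-3.14, -0.056, 0.025]
ft_force: [-7.6, -3.8, -9.1]
width: 0.026
```

```bash
python3 log.py 303.5
```

```text
{'t': 7.0, 'cmd': 303.5, 'ph': 297.385, 'r': 62.673, 'pull': 11.072, 'rad': -4.471, 'fy': -3.542, 'w': 0.026, 'T': [-0.62, 1.32, 0.027], 'F': [-7.646, -3.812, -9.062], 'pos': [0.596, -0.119, 0.076]}
```

{"fn": "apply_moves", "kwargs": {"motion": [[0.169, 0, -0.129, 0, 0, 0, 1], [0.151, 0, -0.15, 0, 0, 0, 1]]}}

```text
time_s: 7.25
tool_pos: [0.6111, -0.118, 0.087]
tcp_rot: [-3.139, -0.055, 0.018]
ft_force: [-4.1, -3.3, -8.8]
width: 0.0259
```

```bash
python3 log.py 318.5
```

```text
{'t': 7.25, 'cmd': 318.5, 'ph': 314.577, 'r': 62.492, 'pull': 9.146, 'rad': -3.328, 'fy': -3.198, 'w': 0.026, 'T': [-0.361, 0.653, -0.009], 'F': [-4.065, -3.342, -8.79], 'pos': [0.611, -0.118, 0.087]}
```

```bash
python3 - <<'E'
from plant import manip
import cv2
c=manip.read_camera("wrist"); cv2.imwrite("pics/wrist3.png",c["image"][:,:,::-1])
E
python3 p.py
```

```text
7.3 tcp rel C shaker mm [ 45.3 -11.7 -66.7] F [-5.5 -0.9 -4.7] T [-0.25  0.81 -0.02] 0.025932776437161867
turn left [-0.0016  0.0091 -0.0002]
```

View pics/wrist3.png

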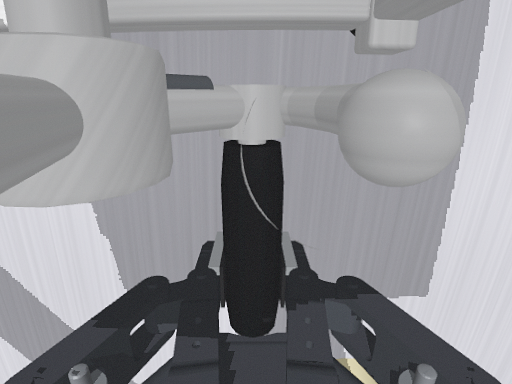

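{"fn": "apply_moves", "kwargs": {"motion": [[0.13, 0, -0.168, 0, 0, 0, 1], [0.107, 0, -0.184, 0, 0, 0, 1]]}}

```text
time_s: 7.55
tool_pos: [0.6234, -0.1176, 0.1037]
tcp_rot: [-3.14, -0.054, 0.008]
ft_force: [-6.3, -1.5, -6.7]
width: 0.0258
```

```bash
python3 log.py 333.5
```

```text
{'t': 7.55, 'cmd': 333.5, 'ph': 333.712, 'r': 62.698, 'pull': 8.773, 'rad': 2.708, 'fy': -1.231, 'w': 0.026, 'T': [-0.287, 0.855, 0.023], 'F': [-6.267, -1.451, -6.666], 'pos': [0.623, -0.118, 0.104]}
```

{"fn": "apply_moves", "kwargs": {"motion": [[0.082, 0, -0.196, 0, 0, 0, 1], [0.056, 0, -0.205, 0, 0, 0, 1]]}}

```text
time_s: 7.8
tool_pos: [0.6294, -0.1173, 0.1214]
tcp_rot: [-3.14, -0.055, 0.005]
ft_force: [-5.9, -1.1, -4.8]
width: 0.0266
```

```bash
python3 log.py 348.5
```

```text
{'t': 7.8, 'cmd': 348.5, 'ph': 350.815, 'r': 63.018, 'pull': 5.728, 'rad': 5.062, 'fy': -0.893, 'w': 0.027, 'T': [-0.211, 0.958, 0.031], 'F': [-5.876, -1.099, -4.846], 'pos': [0.629, -0.117, 0.121]}
```

{"fn": "apply_moves", "kwargs": {"motion": [[0.029, 0, -0.211, 0, 0, 0, 1], [0.001, 0, -0.213, 0, 0, 0, 1]]}}

```text
time_s: 8.05
tool_pos: [0.6302, -0.1173, 0.1385]
tcp_rot: [-3.141, -0.055, 0.006]
ft_force: [-7.8, -1.5, -6.5]
width: 0.0257
```

```bash
python3 log.py 3.5
```

```text
{'t': 8.05, 'cmd': 3.5, 'ph': 6.31, 'r': 63.373, 'pull': 5.561, 'rad': 8.464, 'fy': -1.244, 'w': 0.026, 'T': [-0.248, 1.079, 0.05], 'F': [-7.754, -1.515, -6.457], 'pos': [0.63, -0.117, 0.138]}
```

{"fn": "apply_moves", "kwargs": {"motion": [[-0.05, 0, -0.211, 0, 0, 0, 1], [-0.077, 0, -0.206, 0, 0, 0, 1]]}}

```text
time_s: 8.3
tool_pos: [0.6265, -0.1175, 0.1555]
tcp_rot: [-3.141, -0.054, 0.001]
ft_force: [-3.4, -1.1, -5.5]
width: 0.0262
```

```bash
python3 log.py 18.5
```

```text
{'t': 8.3, 'cmd': 18.5, 'ph': 22.048, 'r': 63.945, 'pull': 3.815, 'rad': 5.245, 'fy': -0.968, 'w': 0.026, 'T': [-0.145, 0.613, -0.031], 'F': [-3.394, -1.087, -5.505], 'pos': [0.626, -0.117, 0.156]}
```

{"fn": "apply_moves", "kwargs": {"motion": [[-0.08, 0, -0.197, 0, 0, 0, 1], [-0.105, 0, -0.185, 0, 0, 0, 1]]}}

```text
time_s: 8.55
tool_pos: [0.6187, -0.1177, 0.1704]
tcp_rot: [-3.141, -0.054, 0.002]
ft_force: [-4.2, -0.2, -7.6]
width: 0.0259
```

```bash
python3 log.py 33.5
```

```text
{'t': 8.55, 'cmd': 33.5, 'ph': 37.076, 'r': 64.526, 'pull': 3.487, 'rad': 7.955, 'fy': -0.099, 'w': 0.026, 'T': [-0.131, 0.819, 0.022], 'F': [-4.238, -0.247, -7.578], 'pos': [0.619, -0.118, 0.17]}
```

{"fn": "apply_moves", "kwargs": {"motion": [[-0.129, 0, -0.169, 0, 0, 0, 1], [-0.15, 0, -0.151, 0, 0, 0, 1]]}}

```text
time_s: 8.8
tool_pos: [0.6075, -0.1181, 0.1828]
tcp_rot: [-3.14, -0.054, 0.002]
ft_force: [-4.6, -0.1, -10.3]
width: 0.0262
```

```bash
python3 log.py 48.5; python3 - <<'E'
import json,numpy as np
from st import *
from scipy.optimize import least_squares
D=[json.loads(l) for l in open("log.jsonl")]
P=np.array([d["pos"] for d in D])-C; X=np.c_[P@ex,P[:,2]]*1e3
A=np.c_[2*X,np.ones(len(X))]; s=np.linalg.lstsq(A,(X**2).sum(1),rcond=None)[0]; print("free",s[:2],np.sqrt(s[2]+s[0]**2+s[1]**2))
r=least_squares(lambda p:np.hypot(X[:,0]-p[0],X[:,1]-p[1])-65,[0,-23]); print("r65",r.x,np.round(r.fun,2))
E
```

```text
{'t': 8.8, 'cmd': 48.5, 'ph': 51.853, 'r': 65.174, 'pull': 2.728, 'rad': 10.895, 'fy': 0.046, 'w': 0.026, 'T': [-0.12, 0.695, -0.01], 'F': [-4.583, -0.114, -10.253], 'pos': [0.607, -0.118, 0.183]}
free [ -2.03120236 -21.8953809 ] 65.22057217157268
r65 [ -1.84763665 -22.09978476] [ 0.01  0.2   0.26  0.37  0.02 -0.06 -0.23 -0.21 -0.02  0.07  0.07  0.16
  0.19  0.25]
```

{"fn": "apply_moves", "kwargs": {"motion": [[-0.168, 0, -0.115, 0, 0, 0, 1], [-0.184, 0, -0.092, 0, 0, 0, 1]]}}

```text
time_s: 9.05
tool_pos: [0.5944, -0.1187, 0.1913]
tcp_rot: [-3.141, -0.054, -0.002]
ft_force: [-2.2, 0.3, -12.0]
width: 0.0261
```

```bash
sed -i 's/x,z=q@ex\*1e3,q\[2\]\*1e3+23.5/x,z=q@ex*1e3+1.9,q[2]*1e3+22.0/' log.py; python3 log.py 63.5
```

```text
{'t': 9.05, 'cmd': 63.5, 'ph': 63.498, 'r': 65.183, 'pull': 3.42, 'rad': 11.694, 'fy': 0.338, 'w': 0.026, 'T': [-0.025, 0.339, -0.002], 'F': [-2.168, 0.262, -11.992], 'pos': [0.594, -0.119, 0.191]}
```

{"fn": "apply_moves", "kwargs": {"motion": [[-0.196, 0, -0.082, 0, 0, 0, 1], [-0.205, 0, -0.056, 0, 0, 0, 1]]}}

```text
time_s: 9.3
tool_pos: [0.5787, -0.1192, 0.1968]
tcp_rot: [-3.141, -0.054, -0.003]
ft_force: [0.7, 1.1, -14.3]
width: 0.0259
```

```bash
python3 log.py 78.5
```

```text
{'t': 9.3, 'cmd': 78.5, 'ph': 78.196, 'r': 65.192, 'pull': 3.615, 'rad': 13.827, 'fy': 1.04, 'w': 0.026, 'T': [0.105, -0.08, -0.113], 'F': [0.673, 1.064, -14.274], 'pos': [0.579, -0.119, 0.197]}
```

{"fn": "apply_moves", "kwargs": {"motion": [[-0.211, 0, -0.029, 0, 0, 0, 1], [-0.213, 0, -0.001, 0, 0, 0, 1]]}}

```text
time_s: 9.55
tool_pos: [0.5624, -0.1199, 0.1981]
tcp_rot: [-3.141, -0.054, -0.006]
ft_force: [4.1, 1.2, -15.1]
width: 0.0261
```

```bash
python3 log.py 93.5
```

```text
{'t': 9.55, 'cmd': 93.5, 'ph': 92.648, 'r': 65.21, 'pull': 3.476, 'rad': 15.249, 'fy': 1.074, 'w': 0.026, 'T': [0.227, -0.735, -0.095], 'F': [4.137, 1.219, -15.072], 'pos': [0.562, -0.12, 0.198]}
```

{"fn": "apply_moves", "kwargs": {"motion": [[-0.211, 0, 0.027, 0, 0, 0, 1], [-0.206, 0, 0.054, 0, 0, 0, 1]]}}

```text
time_s: 9.8
tool_pos: [0.5473, -0.1204, 0.1956]
tcp_rot: [-3.141, -0.053, -0.012]
ft_force: [8.3, 3.1, -13.5]
width: 0.0262
```

```bash
python3 log.py 108.5
```

```text
{'t': 9.8, 'cmd': 108.5, 'ph': 106.101, 'r': 65.137, 'pull': 4.295, 'rad': 15.297, 'fy': 2.836, 'w': 0.026, 'T': [0.369, -1.338, -0.133], 'F': [8.265, 3.127, -13.506], 'pos': [0.547, -0.12, 0.196]}
```

{"fn": "apply_moves", "kwargs": {"motion": [[-0.197, 0, 0.08, 0, 0, 0, 1], [-0.185, 0, 0.105, 0, 0, 0, 1]]}}

```text
time_s: 10.05
tool_pos: [0.5341, -0.121, 0.1899]
tcp_rot: [3.141, 0.053, 0.02]
ft_force: [9.7, 4.2, -7.0]
width: 0.0258
```

```bash
python3 log.py 123.5
```

```text
{'t': 10.05, 'cmd': 123.5, 'ph': 118.791, 'r': 64.915, 'pull': 5.23, 'rad': 10.829, 'fy': 3.88, 'w': 0.026, 'T': [0.606, -1.453, -0.119], 'F': [9.658, 4.219, -6.972], 'pos': [0.534, -0.121, 0.19]}
```

{"fn": "apply_moves", "kwargs": {"motion": [[-0.169, 0, 0.129, 0, 0, 0, 1], [-0.151, 0, 0.15, 0, 0, 0, 1]]}}

```text
time_s: 10.3
tool_pos: [0.5216, -0.1215, 0.1806]
tcp_rot: [3.14, 0.053, 0.022]
ft_force: [6.4, 5.4, 4.7]
width: 0.0259
```

```bash
python3 log.py 138.5
```

```text
{'t': 10.3, 'cmd': 138.5, 'ph': 132.652, 'r': 64.667, 'pull': 8.03, 'rad': 0.993, 'fy': 5.151, 'w': 0.026, 'T': [0.749, -0.899, -0.075], 'F': [6.395, 5.377, 4.71], 'pos': [0.522, -0.122, 0.181]}
```

{"fn": "apply_moves", "kwargs": {"motion": [[-0.13, 0, 0.168, 0, 0, 0, 1], [-0.107, 0, 0.184, 0, 0, 0, 1]]}}

```text
time_s: 10.55
tool_pos: [0.5106, -0.122, 0.1672]
tcp_rot: [3.139, 0.054, 0.018]
ft_force: [1.7, 5.0, 9.8]
width: 0.0259
```

```bash
python3 log.py 153.5
```

```text
{'t': 10.55, 'cmd': 153.5, 'ph': 148.021, 'r': 64.568, 'pull': 9.318, 'rad': -3.598, 'fy': 4.944, 'w': 0.026, 'T': [0.706, -0.17, -0.003], 'F': [1.709, 5.006, 9.809], 'pos': [0.511, -0.122, 0.167]}
```

{"fn": "apply_moves", "kwargs": {"motion": [[-0.082, 0, 0.196, 0, 0, 0, 1], [-0.056, 0, 0.205, 0, 0, 0, 1]]}}

```text
time_s: 10.8
tool_pos: [0.5033, -0.1222, 0.1509]
tcp_rot: [3.139, 0.054, 0.012]
ft_force: [-2.5, 4.8, 11.7]
width: 0.0259
```

```bash
python3 log.py 168.5
```

```text
{'t': 10.8, 'cmd': 168.5, 'ph': 163.887, 'r': 64.617, 'pull': 10.595, 'rad': -5.529, 'fy': 4.929, 'w': 0.026, 'T': [0.704, 0.386, 0.077], 'F': [-2.542, 4.843, 11.713], 'pos': [0.503, -0.122, 0.151]}
```

{"fn": "apply_moves", "kwargs": {"motion": [[-0.029, 0, 0.211, 0, 0, 0, 1], [-0.001, 0, 0.213, 0, 0, 0, 1]]}}

```text
time_s: 11.05
tool_pos: [0.5007, -0.1223, 0.1335]
tcp_rot: [3.14, 0.055, 0.006]
ft_force: [-5.6, 3.5, 11.9]
width: 0.0261
```

```bash
python3 log.py 183.5
```

```text
{'t': 11.05, 'cmd': 183.5, 'ph': 179.594, 'r': 64.721, 'pull': 11.841, 'rad': -5.581, 'fy': 3.702, 'w': 0.026, 'T': [0.617, 0.836, 0.075], 'F': [-5.623, 3.508, 11.88], 'pos': [0.501, -0.122, 0.133]}
```

{"fn": "apply_moves", "kwargs": {"motion": [[0.027, 0, 0.211, 0, 0, 0, 1], [0.054, 0, 0.206, 0, 0, 0, 1]]}}

```text
time_s: 11.3
tool_pos: [0.5028, -0.1222, 0.1163]
tcp_rot: [3.14, 0.055, 0.001]
ft_force: [-6.6, 3.7, 11.7]
width: 0.0258
```

```bash
python3 log.py 198.5
```

```text
{'t': 11.3, 'cmd': 198.5, 'ph': 194.965, 'r': 64.833, 'pull': 12.952, 'rad': -3.201, 'fy': 3.88, 'w': 0.026, 'T': [0.52, 1.076, 0.019], 'F': [-6.569, 3.653, 11.686], 'pos': [0.503, -0.122, 0.116]}
```

{"fn": "apply_moves", "kwargs": {"motion": [[0.08, 0, 0.197, 0, 0, 0, 1], [0.105, 0, 0.185, 0, 0, 0, 1]]}}

```text
time_s: 11.55
tool_pos: [0.5091, -0.1219, 0.1005]
tcp_rot: [3.14, 0.056, -0.003]
ft_force: [-8.5, 2.1, 10.8]
width: 0.026
```

```bash
python3 log.py 213.5; cat > fit.py <<'E'
import json,numpy as np
from st import *
from scipy.optimize import least_squares
D=[json.loads(l) for l in open("log.jsonl")]; D=D[1:]
P=np.array([d["pos"] for d in D])-C; X=np.c_[P@ex,P[:,2]]*1e3
r=least_squares(lambda p:np.hypot(X[:,0]-p[0],X[:,1]-p[1])-65,[0,-23]); c=r.x; print("centre",c,np.round(r.fun,1))
F=np.array([d["F"] for d in D]); F=np.c_[F@ex,F[:,2]]
ph=np.arctan2(X[:,1]-c[1],X[:,0]-c[0]); pull=-(F*np.c_[-np.sin(ph),np.cos(ph)]).sum(1)
rad=-(F*np.c_[np.cos(ph),np.sin(ph)]).sum(1)
dirn=np.array([d.get("dir",1) for d in D])
for with_rad in (0,1):
    A=np.c_[dirn,np.cos(ph),np.sin(ph)]
    if with_rad: A=np.c_[A,dirn*np.abs(rad)]
    s,*_=np.linalg.lstsq(A,pull,rcond=None)
    res=pull-A@s
    # pull(+phi) = f + a cos(ph-ph0): max climb at ph0 => weight at +x side when grip at ph0; bottom at ph0-90
    print(s.round(2),"amp",np.hypot(s[1],s[2]).round(2),"peak",np.degrees(np.arctan2(s[2],s[1]))%360,"grip angle for weight bottom",(np.degrees(np.arctan2(s[2],s[1]))-90)%360,"res",res.std().round(2))
for a in zip(np.degrees(ph)%360,pull,rad,res): print(np.round(a,1).tolist())
E
python3 fit.py
```

```text
{'t': 11.55, 'cmd': 213.5, 'ph': 209.984, 'r': 64.983, 'pull': 13.618, 'rad': -1.918, 'fy': 2.41, 'w': 0.026, 'T': [0.399, 1.284, 0.035], 'F': [-8.546, 2.113, 10.837], 'pos': [0.509, -0.122, 0.101]}
centre [ -1.7448886  -22.04490824] [ 0.3  0.4  0.4  0.1 -0.  -0.2 -0.2 -0.1 -0.  -0.   0.   0.1  0.1  0.2
  0.2  0.3  0.2  0.  -0.2 -0.3 -0.2 -0.1 -0.   0.1]
[ 8.7  -3.17 -4.77] amp 5.73 peak 236.40120422764153 grip angle for weight bottom 146.40120422764153 res 0.48
[ 8.98 -3.15 -4.64 -0.04] amp 5.61 peak 235.83913935221892 grip angle for weight bottom 145.83913935221892 res 0.45
[229.0, 15.1, 6.8, 0.8]
[243.7, 14.4, 10.6, 0.2]
[257.7, 13.7, 15.6, 0.1]
[268.8, 13.8, 0.2, 0.1]
[282.7, 12.4, 0.8, -0.4]
[298.2, 11.1, -4.3, -0.3]
[314.8, 9.2, -3.3, -0.8]
[333.2, 8.8, 2.6, 0.6]
[349.8, 5.8, 5.0, -0.7]
[4.9, 5.8, 8.3, 0.7]
[20.3, 4.0, 5.1, -0.2]
[35.1, 3.8, 7.8, 0.3]
[49.9, 3.1, 10.8, 0.1]
[63.6, 3.4, 11.7, 0.4]
[78.3, 3.6, 13.8, 0.3]
[92.8, 3.4, 15.3, -0.4]
[106.2, 4.3, 15.3, -0.5]
[118.9, 5.2, 10.8, -0.8]
[132.7, 8.0, 1.0, 0.4]
[148.1, 9.3, -3.6, 0.3]
[163.9, 10.6, -5.5, 0.1]
[179.6, 11.8, -5.6, -0.0]
[194.9, 12.9, -3.2, -0.1]
[209.9, 13.6, -1.9, -0.3]
```

Pull fits 8.7 + 5.7·cos(φ−236°), so the weight should be at the bottom with the grip at about 146°. I'll turn back there and record forces in reverse as a cross-check.

{"fn": "apply_moves", "kwargs": {"motion": [[-0.105, 0, -0.185, 0, 0, 0, 1], [-0.08, 0, -0.197, 0, 0, 0, 1]]}}

```text
time_s: 11.8
tool_pos: [0.5034, -0.1221, 0.1137]
tcp_rot: [3.141, 0.054, 0.002]
ft_force: [-0.5, 1.5, -5.5]
width: 0.0263
```

```bash
sed -i 's/d=dict(/d=dict(dir=int(sys.argv[2]) if len(sys.argv)>2 else 1,/' log.py; python3 log.py 198.5 -1
```

```text
{'dir': -1, 't': 11.8, 'cmd': 198.5, 'ph': 197.295, 'r': 64.898, 'pull': -5.137, 'rad': -2.077, 'fy': 1.534, 'w': 0.026, 'T': [0.313, 0.141, 0.012], 'F': [-0.509, 1.517, -5.522], 'pos': [0.503, -0.122, 0.114]}
```

{"fn": "apply_moves", "kwargs": {"motion": [[-0.054, 0, -0.206, 0, 0, 0, 1], [-0.027, 0, -0.211, 0, 0, 0, 1]]}}

```text
time_s: 12.05
tool_pos: [0.5006, -0.1222, 0.13]
tcp_rot: [3.141, 0.054, 0.002]
ft_force: [0.1, 1.7, -5.4]
width: 0.0261
```

```bash
python3 log.py 183.5 -1
```

```text
{'dir': -1, 't': 12.05, 'cmd': 183.5, 'ph': 182.682, 'r': 64.899, 'pull': -5.448, 'rad': -0.127, 'fy': 1.659, 'w': 0.026, 'T': [0.278, -0.018, -0.048], 'F': [0.07, 1.663, -5.448], 'pos': [0.501, -0.122, 0.13]}
```

{"fn": "apply_moves", "kwargs": {"motion": [[0.001, 0, -0.213, 0, 0, 0, 1], [0.029, 0, -0.211, 0, 0, 0, 1]]}}

```text
time_s: 12.3
tool_pos: [0.5019, -0.1222, 0.1465]
tcp_rot: [3.141, 0.054, 0.001]
ft_force: [0.7, 1.0, -6.9]
width: 0.0259
```

```bash
python3 log.py 168.5 -1
```

```text
{'dir': -1, 't': 12.3, 'cmd': 168.5, 'ph': 167.986, 'r': 64.928, 'pull': -6.591, 'rad': 2.145, 'fy': 1.025, 'w': 0.026, 'T': [0.138, -0.179, -0.054], 'F': [0.69, 1.05, -6.893], 'pos': [0.502, -0.122, 0.147]}
```

{"fn": "apply_moves", "kwargs": {"motion": [[0.056, 0, -0.205, 0, 0, 0, 1], [0.082, 0, -0.196, 0, 0, 0, 1]]}}

```text
time_s: 12.55
tool_pos: [0.5073, -0.122, 0.1622]
tcp_rot: [-3.141, -0.054, 0.0]
ft_force: [1.9, 1.4, -10.6]
width: 0.026
```

```bash
python3 log.py 153.5 -1
```

```text
{'dir': -1, 't': 12.55, 'cmd': 153.5, 'ph': 153.314, 'r': 65.004, 'pull': -8.571, 'rad': 6.523, 'fy': 1.302, 'w': 0.026, 'T': [0.12, -0.245, -0.021], 'F': [1.932, 1.37, -10.587], 'pos': [0.507, -0.122, 0.162]}
```

{"fn": "apply_moves", "kwargs": {"motion": [[0.107, 0, -0.184, 0, 0, 0, 1], [0.13, 0, -0.168, 0, 0, 0, 1]]}}

```text
time_s: 12.8
tool_pos: [0.5164, -0.1215, 0.1758]
tcp_rot: [-3.141, -0.054, 0.002]
ft_force: [1.5, 0.7, -13.7]
width: 0.0261
```

```bash
python3 log.py 138.5 -1
```

```text
{'dir': -1, 't': 12.8, 'cmd': 138.5, 'ph': 138.871, 'r': 65.1, 'pull': -9.334, 'rad': 10.117, 'fy': 0.612, 'w': 0.026, 'T': [-0.02, -0.209, -0.045], 'F': [1.459, 0.663, -13.685], 'pos': [0.516, -0.122, 0.176]}
```

{"fn": "apply_moves", "kwargs": {"motion": [[0.151, 0, -0.15, 0, 0, 0, 1], [0.169, 0, -0.129, 0, 0, 0, 1]]}}

```text
time_s: 13.05
tool_pos: [0.5282, -0.1211, 0.1865]
tcp_rot: [-3.141, -0.055, 0.006]
ft_force: [-2.5, -0.5, -16.8]
width: 0.026
```

```bash
python3 log.py 123.5 -1; python3 fit.py
```

```text
{'dir': -1, 't': 13.05, 'cmd': 123.5, 'ph': 124.801, 'r': 65.182, 'pull': -11.648, 'rad': 12.408, 'fy': -0.405, 'w': 0.026, 'T': [-0.217, 0.3, -0.014], 'F': [-2.467, -0.492, -16.837], 'pos': [0.528, -0.121, 0.187]}
centre [ -1.78468389 -22.01277745] [ 0.3  0.4  0.5  0.1  0.  -0.2 -0.2 -0.   0.   0.   0.1  0.1  0.1  0.1
  0.2  0.2  0.2 -0.  -0.2 -0.3 -0.3 -0.2 -0.1  0.1  0.   0.   0.   0.1
  0.2  0.3]
[ 8.76 -3.07 -4.8 ] amp 5.69 peak 237.38451815726629 grip angle for weight bottom 147.38451815726629 res 0.47
[ 8.94 -3.07 -4.74 -0.03] amp 5.65 peak 237.0154894138356 grip angle for weight bottom 147.0154894138356 res 0.46
[229.1, 15.1, 6.8, 0.7]
[243.7, 14.3, 10.6, 0.1]
[257.8, 13.7, 15.6, -0.2]
[268.9, 13.8, 0.2, 0.1]
[282.8, 12.4, 0.8, -0.5]
[298.2, 11.1, -4.3, -0.4]
[314.8, 9.2, -3.3, -0.9]
[333.2, 8.8, 2.6, 0.5]
[349.8, 5.8, 5.0, -0.8]
[4.8, 5.8, 8.3, 0.5]
[20.2, 4.0, 5.1, -0.3]
[35.1, 3.8, 7.8, 0.3]
[49.8, 3.1, 10.8, 0.1]
[63.6, 3.4, 11.7, 0.4]
[78.3, 3.6, 13.8, 0.3]
[92.7, 3.4, 15.3, -0.5]
[106.2, 4.3, 15.3, -0.6]
[118.9, 5.2, 10.8, -0.8]
[132.7, 8.0, 1.0, 0.5]
[148.1, 9.3, -3.6, 0.4]
[163.9, 10.6, -5.5, 0.2]
[179.6, 11.8, -5.6, 0.0]
[194.9, 13.0, -3.2, -0.1]
[209.9, 13.6, -1.9, -0.3]
[197.3, -5.1, -2.1, -0.6]
[182.7, -5.4, -0.1, 0.2]
[168.0, -6.6, 2.1, 0.3]
[153.3, -8.6, 6.5, -0.4]
[138.9, -9.3, 10.1, 0.1]
[124.9, -11.7, 12.4, -0.9]
```

{"fn": "apply_moves", "kwargs": {"motion": [[-0.169, 0, 0.129, 0, 0, 0, 1], [-0.151, 0, 0.15, 0, 0, 0, 1], [-0.13, 0, 0.168, 0, 0, 0, 1], [0, 0, 0, 0, 0, 0, 1], [0, 0, 0, 0, 0, 0, 1]]}}

```text
time_s: 13.68
tool_pos: [0.5142, -0.1218, 0.1726]
tcp_rot: [3.14, 0.054, 0.013]
ft_force: [1.7, 4.2, 6.8]
width: 0.0258
```

```bash
cp log.jsonl log_keep.jsonl; python3 log.py 146; cp log_keep.jsonl log.jsonl
```

```text
{'dir': 1, 't': 13.675, 'cmd': 146.0, 'ph': 142.295, 'r': 64.691, 'pull': 6.555, 'rad': -2.684, 'fy': 4.169, 'w': 0.026, 'T': [0.578, -0.379, -0.061], 'F': [1.739, 4.232, 6.828], 'pos': [0.514, -0.122, 0.173]}
```

{"fn": "apply_moves", "kwargs": {"motion": [[-0.041, 0, 0.057, 0, 0, 0, 1], [-0.041, 0, 0.057, 0, 0, 0, 1], [0, 0, 0, 0, 0, 0, 1], [0, 0, 0, 0, 0, 0, 1], [0, 0, 0, 0, 0, 0, 1]]}}

```text
time_s: 14.3
tool_pos: [0.5108, -0.1219, 0.1677]
tcp_rot: [3.14, 0.054, 0.012]
ft_force: [2.4, 3.5, 6.0]
width: 0.0261
```

```bash
python3 log.py 151; cp log_keep.jsonl log.jsonl
```

```text
{'dir': 1, 't': 14.3, 'cmd': 151.0, 'ph': 147.593, 'r': 64.717, 'pull': 6.428, 'rad': -1.099, 'fy': 3.384, 'w': 0.026, 'T': [0.584, -0.381, -0.008], 'F': [2.398, 3.47, 6.016], 'pos': [0.511, -0.122, 0.168]}
```

{"fn": "apply_moves", "kwargs": {"motion": [[0.03, 0, -0.045, 0, 0, 0, 1], [0.02, 0, -0.03, 0, 0, 0, 1], [0, 0, 0, 0, 0, 0, 1], [0, 0, 0, 0, 0, 0, 1], [0, 0, 0, 0, 0, 0, 1]]}}

```text
time_s: 14.92
tool_pos: [0.5106, -0.1219, 0.1679]
tcp_rot: [-3.141, -0.054, -0.002]
ft_force: [4.7, 2.9, -2.5]
width: 0.0264
```

```bash
python3 log.py 148; cp log_keep.jsonl log.jsonl; python3 - <<'E'
from plant import manip
import cv2
for n in ("wrist","scene","top"):
    c=manip.read_camera(n); cv2.imwrite(f"pics/{n}9.png",c["image"][:,:,::-1])
E
python3 log.py 148; cp log_keep.jsonl log.jsonl
```

```text
{'dir': 1, 't': 14.925, 'cmd': 148.0, 'ph': 147.52, 'r': 64.958, 'pull': 0.454, 'rad': 5.422, 'fy': 2.742, 'w': 0.026, 'T': [0.329, -0.682, -0.088], 'F': [4.719, 2.909, -2.528], 'pos': [0.511, -0.122, 0.168]}
{'dir': 1, 't': 15.075, 'cmd': 148.0, 'ph': 147.525, 'r': 64.94, 'pull': -0.375, 'rad': 5.787, 'fy': 1.985, 'w': 0.026, 'T': [0.374, -0.696, -0.073], 'F': [4.609, 2.148, -3.424], 'pos': [0.511, -0.122, 0.168]}
```

View pics/wrist9.png

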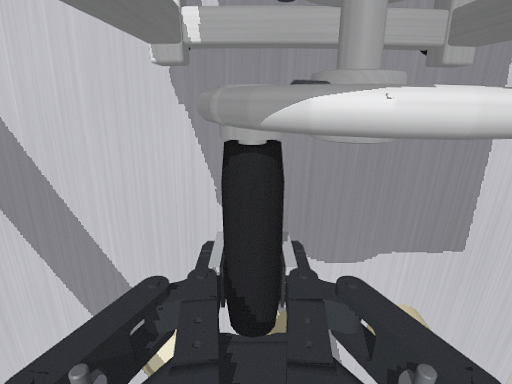

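View pics/top9.png

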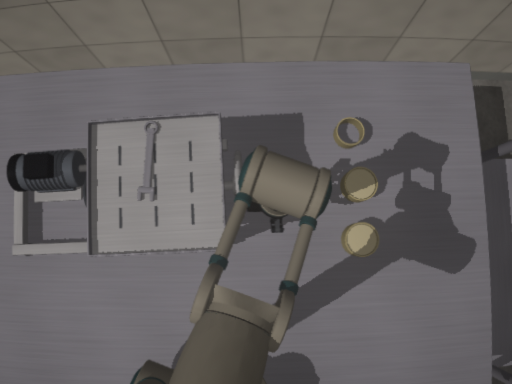

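The grip is between both pads at about (252,240) in the wrist view. In the top view the spanner (150,160), the moulds (360,184) and (360,239), and the ring (350,131) are unmoved. The wheel is at rest with almost no push, so I'm handing in.

```bash
python3 -c "
from plant import manip
print(manip.sign_off())"
```

```text
the job is handed in; nothing more can be done
None
```

I pinched the grip from above and turned the wheel one full turn. The weight's place came from the force readings, and I left the wheel there with the grip still held. The job was handed in at about 15 s of the 72 s allowed.

- **Feeling for the weight:** the pull along the circle went from about 3 N to 15 N and fits 8.7 N ± 5.7 N (residual 0.5 N). That puts the weight at the bottom with the grip at about 146°, measured from the shaker's +x towards up. With readings from turning 85° back the other way added, the fit gave 147°.
- **Final state:** the grip stands at 147.5°, within about 1° of those estimates. The wheel is at rest and the last push along the circle was under 0.5 N. The fingers are closed on the grip at 26 mm under an 80 N grip.
- **Other checks:** in the last pictures the moulds, ring and spanner are where they were.
- **Disagreements:**
  - The average pull was 8.7 N, against the 7 N given.
  - My first circle centre was about 2 mm off. I corrected it on the way, and forces toward or away from the shaft reached about 16 N before settling near 6 N.
  - The grip measured about 3 mm thinner between the pads than the 29 mm given.
  - A sideways force of about 4 N appeared as the grip passed the bottom. I did not find its cause, but the wrist picture showed nothing in contact.

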